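Shut and lock the chip chamber

TASK

The cover of the chip chamber stands ajar: push it down with a fingertip until it lies flush all round. Then set a fingertip in the slot of the round turn-lock on the cover and turn it a quarter turn clockwise (seen from above) as far as its stop, so that the slot points to the cover's front edge and the cover is locked. Do not lift the cover or anything else, and leave the other things where they stand.

Things in the scene. Friction and masses are not known exactly. Their poses are not given: they have to be found in the camera images.
- chamber: Low dark box fixed to the bench, 220 (x) x 240 (y) mm, rim 60 mm above the bench, on an aluminium base plate 240 x 400 x 10 mm whose ledges stick out 80 mm at both sides (y) and carry small loose things. Origin: centre of its underside, on the bench. x axis from its front (nearer the robot) to the hinge at the rear, y to the left, z up.
- lid (a joint): Opening angle of the cover, rad: 0 flush on the rim, starts at 0.2 to 0.45 (front edge raised). Hinge line: rear rim, 110 mm behind the chamber's origin, 60 mm up. A friction hinge holds it where it is left; 2 to 6 N downward near the front edge move it. Shut it before turning the lock, whose tongue must pass under a keeper inside the front wall.
- lid_front (a point): Middle of the front edge of the cover's top face. The cover is an aluminium plate 220 x 240 x 8 mm; shut, its top is 68 mm above the bench. It is bare left and right of the turn-lock, where a fingertip can push it. The point tilts with the cover: x to the hinge (220 mm away), y left, z out of the top face.
- turnlock (a joint): Angle of the turn-lock, rad, clockwise from above: 0 unlocked, slot along the chamber's y (parallel to the front edge); 1.571 locked, at a hard stop, slot along the chamber's x. Starts at 0 to 0.25. Steady friction of about 0.12 N m (4 N at 30 mm from its axis); it stays where it is left.
- slot (a point): Centre of the slot's floor, on the turning axis, 58 mm behind the cover's front edge, 4 mm above its top face. The turn-lock is a dark steel drum 100 mm across, 22 mm tall, cut right across by one slot 32 mm wide, 18 mm deep. The point turns with it: y along the slot, z the axis. Closed finger tips fit in the slot, say 30 mm from the axis, and carry it round in an arc.
- vial: Bystander to leave alone: amber vial with black cap, 24 mm across, 45 mm tall, standing on a ledge of the chamber's base plate; origin under its centre.
- objective: Bystander to leave alone: brass microscope objective, 32 mm across, 46 mm tall, standing on the base plate's ledge; origin under its centre.
- adapter: Bystander to leave alone: copper ring, 36 mm outside, 10 mm tall, lying on the base plate's ledge; origin under its centre.
- slidebox: Bystander to leave alone: closed white slide box, 85 x 50 x 32 mm, on the bench beside the chamber; origin under its centre.
- dish: Bystander to leave alone: clear flat dish, 64 mm across, 16 mm tall, on the bench beside the chamber; origin under its centre.
- driver: Bystander to leave alone: screwdriver 150 mm long, lying on the bench behind the chamber; origin mid-length, along its x axis.
- beaker: Bystander to leave alone: small glass beaker, 54 mm across, 65 mm tall, on the bench beside the chamber; origin under its centre.

How it is judged:
By the outcome, as a careful person would: the job done as asked, in the order asked, and still so for the second after the job is handed in, with the robot touching nothing.
It also fails if it takes over 48 s, if anything falls off the work surface, if the arm or the gripper's body presses on something with over 40 N, if the wrist force passes 120 N, or if a joint passes its speed limit or range.

ROBOT

A 6-joint arm with a two-finger parallel gripper is mounted at the origin on the work surface. World frame = base frame: x ahead of the robot, y to its left, z up, the work surface at z = 0. Lengths are in m, angles in degrees, forces in N, time in s.
With the tool pointing down it reaches from about 0.15 to 0.775 m from the base axis. Payload 6.1 kg.
Tool frame: the origin (TCP) lies at the very end of the fingers, on their centre line; the grasp point (between the pads) lies 19 mm behind it; x points along the fingers, y is the direction in which the jaws open and shut, and the axes are right-handed (so a half turn about x gives the same grasp; the last joint's range is limited). The gripper opens to 85 mm and grips with 20 to 120 N. Pads are 22 mm wide; open, the fingers measure 114 mm over their backs; the gripper's body (76 mm by 85 mm) begins 54 mm behind the grasp point. The pads swing forward as they close: fully open they stand 13 mm farther back than shut.
Start: joints at [0, 7.208, -2.269, 80.523, 0, 90], TCP at [0.525, -0, 0.231] pointing down, gripper open.
Joint ranges: [-155.77, 155.77], [-54.66, 111.73], [-72.52, 77.12], [-102.08, 115.82], [-83.92, 84.16], [-180, 180]. Speed limits (degrees/s): [136.94, 136.94, 172.46, 180, 180, 180].

INTERFACE

Orientations are given as a 3x3 rotation matrix whose columns are the frame's x, y, z axes.
In Python, from rig import robot gives the robot as it stands. The module is installed in compiled form; this text tells all that it offers.
- The arm moves only by the tool play_rows, never from a script. Its argument "moves" is one flat list of numbers, 7 for each row, row after row: the turn, a rotation vector about the tool's x, y, z in units of 5 degrees (1.0 is 5 degrees), then the shift along the tool's x, y, z in units of 50 mm (1.0 is 50 mm), then the opening, from 0 (shut) to 1 (fully open). A call has 1 to 12 rows; each row shifts and turns the commanded pose from where the row before left it, along the tool's axes as they then stand; what a row does not reach is not made up. A row lasts 1/8 s, in which the tool goes at most 62.5 mm and 10.7 degrees, less where a joint would pass 70% of its speed; a pose out of reach is approached as far as the arm can. A call is refused whole if a number of a shift passes 1 or a number of a turn 1, either way. A call with a gripper value outside its range is refused whole. The fingers move at their own pace and stop on an object; "newtons" is the grip in N (left out, the last holds). Time passes only in rows, so rows that do not move let the fingers close. It gives the time, the measured TCP pose, the force and the opening at its end, in the units of the state.
- robot.get_state(): the state, without advancing time (a new reading comes with each control period).
- robot.camera(name): name is "scene" or "side" or "wrist"; returns a dict with "image" (384x512x3 uint8, red, green, blue), "camera_matrix" (3x3 intrinsics, pixels), "k1" (the pictures are not rectified: a ray, as slopes to the right and down, at radius r is drawn at 1 + k1 r^2 times it, then the intrinsics apply), "world_to_cam" (4x4, takes a point from world to camera coordinates). Camera axes: x right, y up, looking along -z (the intrinsics and any distortion apply to the point x, -y, -z); pixel columns grow to the right and rows downward; lengths in m; the calibration is good to about 2 mm. A picture is of the moment at which its call begins. There is no depth.
- robot.sign_off(): hands the job in, once; it reports no verdict.
The state is a dict: "clock": time; "joints": joint angles; "dq": joint speeds; "effort": joint torques, N m; "position": TCP position; "orientation": TCP orientation; "ft_force": force on the tool from outside, world axes, zero at the start; "moment": the same for the moment, N m; "finger_gap": opening from 0.0 (shut) to 1.0 (fully open).
Only numpy, scipy, OpenCV 4.12 (cv2) and the standard library are available. Lean on these libraries where they do the work, as an engineer would, in place of code of your own. Each camera call takes 0.05 s, during which the arm holds its last target.

## Working session

There is one attempt and no reset: what is moved stays moved. The work goes in short steps, Python scripts to look and compute and a tool call to move; the robot and the scene stay as the last step left them, time stands still between calls to the robot, and variables do not carry over. Pictures are saved under pics/ and viewed, and the job is handed in when it is done.

Besides the shell and the picture viewer there is one more tool, called after "Request:" as name(argument=value, ...) on one line, values as JSON. play_rows: Moves the arm, as the interface text tells. Its arguments: {"type":"object","properties":{"moves":{"type":"array","items":{"type":"number"}},"newtons":{"type":"number"}},"required":["moves"]}

```bash
mkdir -p pics; python3 - <<'E'
from rig import robot
import cv2,numpy as np
for n in ("scene","side","wrist"):
    c=robot.camera(n); cv2.imwrite(f"pics/{n}0.png",c["image"][:,:,::-1])
    print(n,c["camera_matrix"].tolist(),c["k1"],np.round(c["world_to_cam"],4).tolist())
s=robot.get_state();print(s)
E
```

```text
scene [[348.1782488242884, 0.0, 257.3140619667705], [0.0, 348.1782488242884, 192.04620297658784], [0.0, 0.0, 1.0]] -0.050289279488305555 [[-0.7163, 0.6977, 0.0106, 0.4143], [-0.5935, -0.6172, 0.5166, 0.3661], [0.3669, 0.3638, 0.8562, -1.0874], [0.0, 0.0, 0.0, 1.0]]
side [[361.3431185170747, 0.0, 254.79024232333313], [0.0, 361.3431185170747, 194.2782646562528], [0.0, 0.0, 1.0]] -0.030733671110277284 [[0.8789, -0.4769, -0.0127, -0.5383], [0.2822, 0.4983, 0.8198, -0.2503], [-0.3846, -0.7241, 0.5725, -0.6199], [0.0, 0.0, 0.0, 1.0]]
wrist [[269.514132575054, 0.0, 260.2571732939239], [0.0, 269.514132575054, 191.84462167270217], [0.0, 0.0, 1.0]] 0.015868605170643445 [[1.0, 0.0012, -0.0008, -0.5241], [-0.0014, 0.9463, -0.3232, 0.0422], [0.0004, 0.3232, 0.9463, -0.3808], [0.0, 0.0, 0.0, 1.0]]
{'clock': 0.15, 'joints': array([-1.86973841e-04,  7.23321739e+00, -2.31282621e+00,  8.05242389e+01,
       -5.28806667e-04,  8.99989432e+01]), 'dq': array([ 0.00403984, -0.09016243,  0.16481894, -0.01961761, -0.01575363,
       -0.06700771]), 'effort': array([-6.60388159e-04, -4.36274636e+01,  3.53150582e+01,  1.35390865e-02,
        2.80258462e-06, -9.74541621e-07]), 'position': array([ 5.24680344e-01, -4.43948702e-06,  2.30710693e-01]), 'orientation': array([[-1.22666032e-03,  9.99999248e-01,  1.51932254e-05],
       [-9.22541447e-06,  1.51819203e-05, -1.00000000e+00],
       [-9.99999248e-01, -1.22666046e-03,  9.20678447e-06]]), 'ft_force': array([-0.01575171,  0.12694522, -0.08459215]), 'moment': array([ 0.01650357,  0.01054365, -0.0670544 ]), 'finger_gap': 1.0025575398997495}
```

View pics/scene0.png

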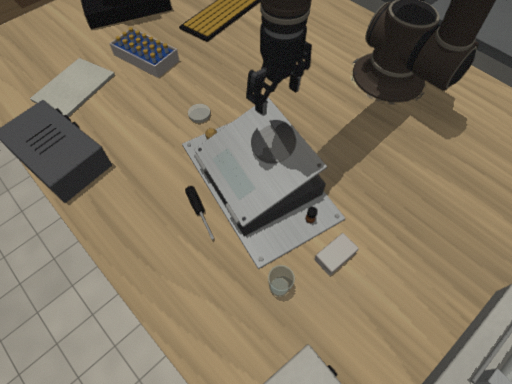

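View pics/side0.png

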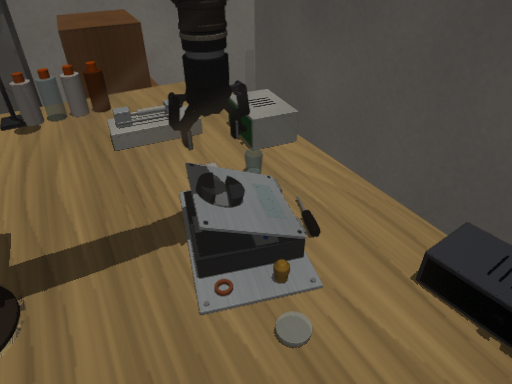

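View pics/wrist0.png

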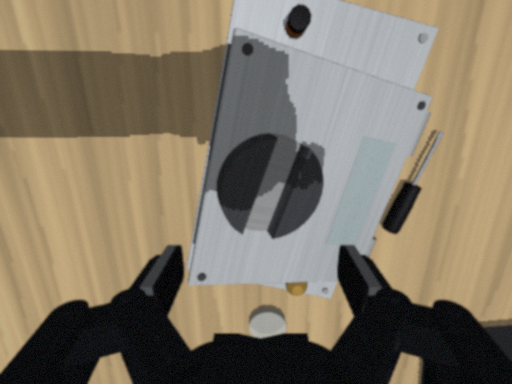

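```bash
python3 - <<'E'
import cv2
a=cv2.imread("pics/scene0.png")[90:270,170:350]; cv2.imwrite("pics/sc_z.png",cv2.resize(a,(590,590),interpolation=cv2.INTER_CUBIC)) 
a=cv2.imread("pics/side0.png")[150:315,170:335]; cv2.imwrite("pics/si_z.png",cv2.resize(a,(594,594),interpolation=cv2.INTER_CUBIC))
E
```

```text
(no output)
```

View pics/sc_z.png

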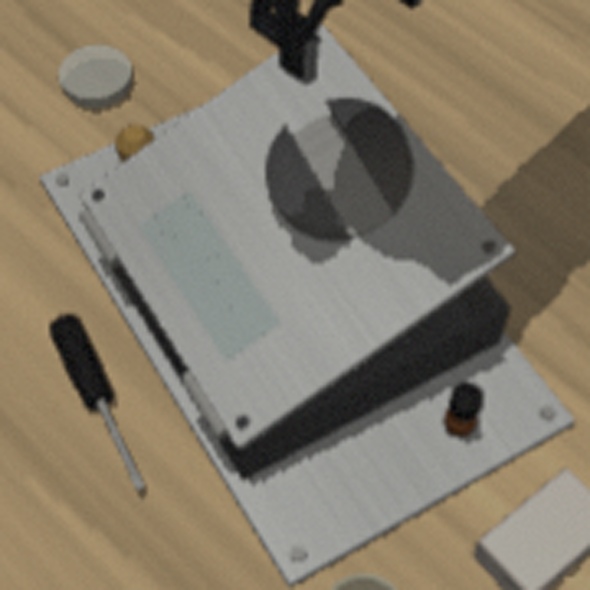

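View pics/si_z.png

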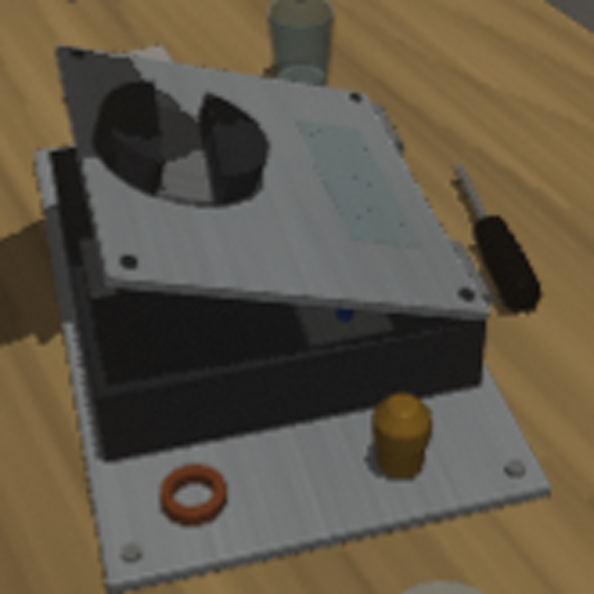

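```bash
cat > h.py <<'E'
import numpy as np,cv2
from scipy.optimize import least_squares
def proj(c,P):
    P=np.atleast_2d(P);W=np.array(c["world_to_cam"]);K=np.array(c["camera_matrix"])
    q=P@W[:3,:3].T+W[:3,3]; s=np.c_[q[:,0]/-q[:,2],-q[:,1]/-q[:,2]]
    s=s*(1+c["k1"]*(s**2).sum(1,keepdims=True))
    return s*[K[0,0],K[1,1]]+[K[0,2],K[1,2]]
def base(p,P):
    P=np.atleast_2d(P);c,s=np.cos(p[2]),np.sin(p[2])
    return P@np.array([[c,-s,0],[s,c,0],[0,0,1]]).T+[p[0],p[1],0]
def lid(p,a,P): # P in lid_front frame (x to hinge, y, z out of top face)
    P=np.atleast_2d(P); x=P[:,0]-.22; z=P[:,2]+.008
    c,s=np.cos(a),np.sin(a)
    return base(p,np.c_[.11+x*c+z*s,P[:,1],.06-x*s+z*c])
E
cat > fit.py <<'E'
from h import *; from rig import robot
C={n:robot.camera(n) for n in("scene","side","wrist")}
z={"scene":(590/180,170,90),"side":(3.6,170,150),"wrist":(1,0,0)}
B=lambda x,y:("b",[x*.12,y*.2,.01]); L=lambda x,y:("l",[.22 if x>0 else 0,y*.12,0])
obs=[("scene",L(-1,1),512,250),("scene",L(1,1),238,442),("scene",B(-1,1),573,421),("scene",B(1,1),292,581),("scene",B(1,-1),42,180),("scene",L(-1,-1),325,30),
("side",L(-1,1),58,47),("side",L(-1,-1),102,289),("side",L(1,-1),488,308),("side",L(1,1),372,97),("side",B(-1,-1),110,584),("side",B(1,-1),549,489),("side",B(-1,1),38,150),
("wrist",L(-1,1),235,30),("wrist",L(-1,-1),191,284),("wrist",L(1,1),431,95),("wrist",B(1,1),437,28)]
def res(v):
    r=[]
    for n,(k,P),u,w in obs:
        s,ox,oy=z[n]; px=np.array([(u+.5)/s-.5+ox,(w+.5)/s-.5+oy])
        X=base(v,P) if k=="b" else lid(v,v[3],P)
        r+=list(proj(C[n],X)[0]-px)
    return np.array(r)
o=least_squares(res,[.55,.05,-.2,.3],loss="soft_l1")
print(o.x,np.degrees(o.x[2:])); 
for q,e in zip(obs,res(o.x).reshape(-1,2)):print(q[0],q[1],e.round(1))
np.save("pose.npy",o.x)
S=[0.058,0,.004]
print("slot",lid(o.x,o.x[3],S),"shut",lid(o.x,0,S)); print("front corners/mid",lid(o.x,o.x[3],[[0,.12,0],[0,0,0],[0,-.12,0]]))
for n in C:
    im=C[n]["image"][:,:,::-1].copy()
    for X in [base(o.x,[[a*.12,b*.2,.01] for a,b in((1,1),(1,-1),(-1,-1),(-1,1))]),lid(o.x,o.x[3],[[a,b*.12,0] for a,b in((.22,1),(.22,-1),(0,-1),(0,1))]),lid(o.x,o.x[3],[[.058+.05*np.cos(t),.05*np.sin(t),.022] for t in np.linspace(0,6.28,24)])]:
        cv2.polylines(im,[np.int32(proj(C[n],X).round())],True,(0,0,255),1)
    cv2.imwrite(f"pics/fit_{n}.png",im)
E
python3 fit.py
```

```text
[ 0.57013853 -0.00472546 -0.23415795  0.32017812] [-13.41626229  18.3448547 ]
scene ('l', [0, 0.12, 0]) [1.4 0.4]
scene ('l', [0.22, 0.12, 0]) [0.  1.4]
scene ('b', [-0.12, 0.2, 0.01]) [ 1.3 -0.7]
scene ('b', [0.12, 0.2, 0.01]) [-0.5  1. ]
scene ('b', [0.12, -0.2, 0.01]) [-1.1 -1.7]
scene ('l', [0, -0.12, 0]) [-1.1 -2.2]
side ('l', [0, 0.12, 0]) [-0.7  0.8]
side ('l', [0, -0.12, 0]) [ 1.5 -1.4]
side ('l', [0.22, -0.12, 0]) [1.4 1.1]
side ('l', [0.22, 0.12, 0]) [-1.7 -1.1]
side ('b', [-0.12, -0.2, 0.01]) [-0.5  0.8]
side ('b', [0.12, -0.2, 0.01]) [ 1.4 -0.9]
side ('b', [-0.12, 0.2, 0.01]) [-1.4  0.2]
wrist ('l', [0, 0.12, 0]) [-0.8 -0.4]
wrist ('l', [0, -0.12, 0]) [-3.2 -0.3]
wrist ('l', [0.22, 0.12, 0]) [1.2 2.1]
wrist ('b', [0.12, 0.2, 0.01]) [1.9 0.2]
slot [[0.53123963 0.00455323 0.12237732]] shut [[0.5195576  0.00733979 0.072     ]]
front corners/mid [[ 0.50430789  0.13434402  0.13683527]
 [ 0.47646501  0.01761882  0.13683527]
 [ 0.44862213 -0.09910639  0.13683527]]
```

```bash
python3 - <<'E'
import cv2,numpy as np
a=cv2.resize(cv2.imread("pics/fit_wrist.png")[0:310,150:460],(600,600));cv2.imwrite("pics/fw.png",a)
a=cv2.resize(cv2.imread("pics/fit_side.png")[150:315,170:335],(594,594));cv2.imwrite("pics/fs.png",a)
E
```

```text
(no output)
```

View pics/fw.png

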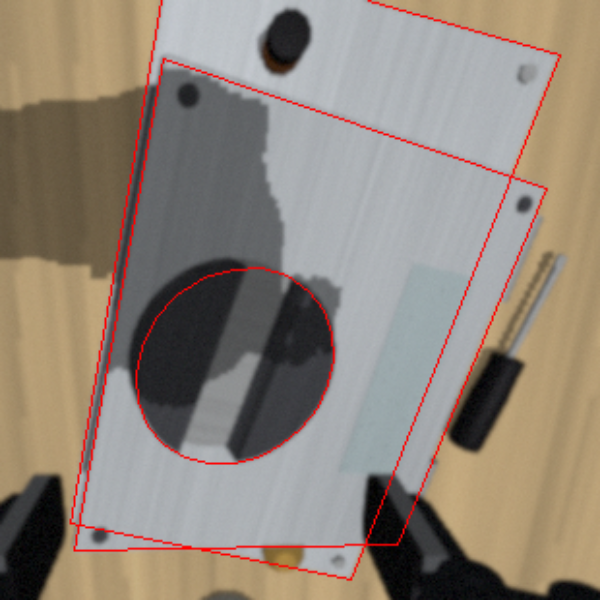

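View pics/fs.png

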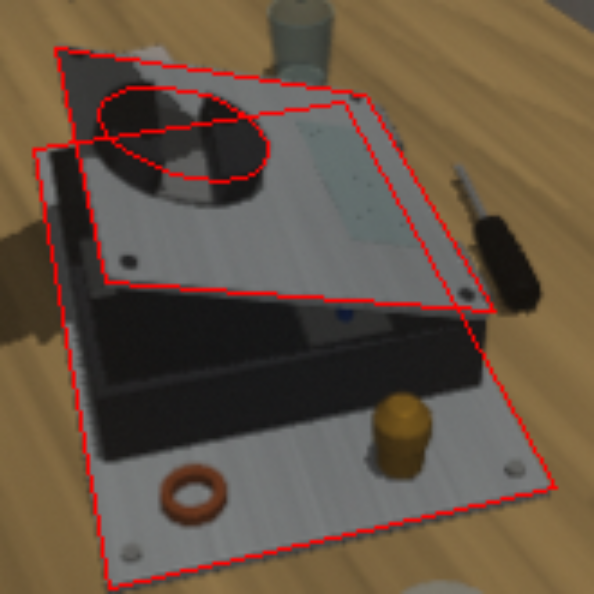

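```bash
python3 - <<'E'
from h import *
p=np.load("pose.npy")
print(lid(p,0,[[.027,.082,0],[.027,-.082,0]]), lid(p,p[3],[[.012,.082,0],[.012,-.082,0]]))
E
```

```text
[[ 0.50842956  0.09429476  0.068     ]
 [ 0.47037762 -0.06522969  0.068     ]] [[ 0.5065703   0.09473825  0.13305845]
 [ 0.46851836 -0.0647862   0.13305845]]
```

Request:
play_rows(moves=[0,0,0,0,-0.17,-0.94,0,0,0,0,0,-0.17,-0.94,0,-1,0,0,0,0,0,0,-1,0,0,0,0,0,0,-1,0,0,0,0,0,0,-1,0,0,0,0,0,0,-1,0,0,0,0,0,0,-1,0,0,0,0,0,0,-1,0,0,0,0,0,0,-1,0,0,0,0,0,0,-1,0,0,0,0,0,0,-1,0,0,0,0,0,0], newtons=30)

```text
clock: 1.8
position: [0.5079, 0.094, 0.2312]
orientation: [[-0.0, 0.641, 0.768], [-0.0, 0.768, -0.641], [-1.0, -0.0, -0.0]]
ft_force: [0.0, -0.4, -0.1]
finger_gap: -0.002
```

Request:
play_rows(moves=[-1,0,0,0.5,0,0,0,-1,0,0,0.5,0,0,0,-1,0,0,0.3,0,0,0,-1,0,0,0.1,0,0,0,-1,0,0,0,0,0,0,0,0,0,0,0,0,0])

```text
clock: 2.55
position: [0.5079, 0.094, 0.1612]
orientation: [[-0.0, 0.26, 0.966], [-0.0, 0.966, -0.26], [-1.0, -0.0, -0.0]]
ft_force: [-0.5, 0.7, -1.4]
finger_gap: -0.0
```

```bash
python3 - <<'E'
from rig import robot
import cv2,numpy as np
for n in ("wrist","side"):
    c=robot.camera(n); cv2.imwrite(f"pics/{n}1.png",c["image"][:,:,::-1])
s=robot.get_state();print(s["position"],s["orientation"].round(3),s["joints"],s["ft_force"],s["finger_gap"],s["clock"])
E
```

```text
[0.50804299 0.09401737 0.16137044] [[ 0.     0.26   0.966]
 [ 0.     0.966 -0.26 ]
 [-1.     0.     0.   ]] [ 1.04840363e+01  6.81496613e+00 -1.14864007e+01  7.16902873e+01
  6.81366374e-04  2.55710567e+01] [ 0.55218104 -0.5396739  -0.49624981] -0.0010019234409775167 2.65
```

View pics/wrist1.png

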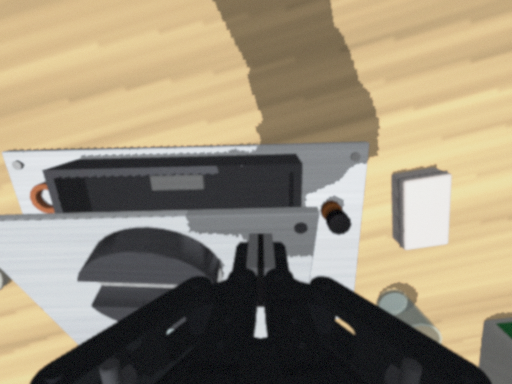

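View pics/side1.png

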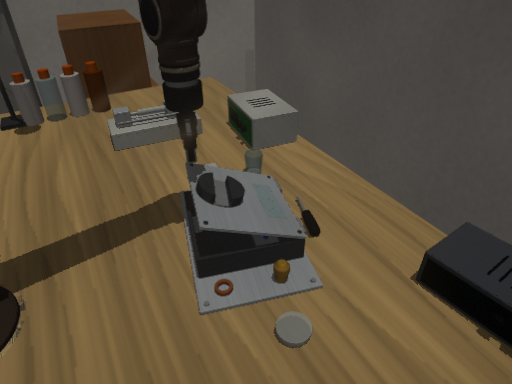

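Request:
play_rows(moves=[0,0,0,0.4,0,0,0,0,0,0,0.15,0,0,0,0,0,0,0.15,0,0,0,0,0,0,0.15,0,0,0])

```text
clock: 3.15
position: [0.5082, 0.0941, 0.119]
orientation: [[0.001, 0.259, 0.966], [0.0, 0.966, -0.259], [-1.0, 0.0, 0.001]]
ft_force: [-1.6, 0.8, 4.4]
finger_gap: -0.004
```

Contact, and the lid moves at about 4 N.

Request:
play_rows(moves=[0,0,0,0.15,0,0,0,0,0,0,0.15,0,0,0,0,0,0,0.15,0,0,0,0,0,0,0.15,0,0,0,0,0,0,0.1,0,0,0,0,0,0,0.1,0,0,0,0,0,0,0,0,0,0])

```text
clock: 4.03
position: [0.5081, 0.0938, 0.0783]
orientation: [[-0.0, 0.259, 0.966], [-0.001, 0.966, -0.259], [-1.0, -0.001, 0.0]]
ft_force: [-0.5, 1.1, -0.2]
finger_gap: -0.003
```

Request:
play_rows(moves=[0,0,0,0.08,0,0,0,0,0,0,0.05,0,0,0,0,0,0,0.05,0,0,0,0,0,0,0,0,0,0])

```text
clock: 4.53
position: [0.508, 0.0939, 0.0695]
orientation: [[-0.0, 0.259, 0.966], [-0.0, 0.966, -0.259], [-1.0, -0.0, 0.0]]
ft_force: [0.2, 0.1, 0.3]
finger_gap: 0.001
```

Request:
play_rows(moves=[0,0,0,0.03,0,0,0,0,0,0,0.03,0,0,0])

```text
clock: 4.78
position: [0.5081, 0.094, 0.0679]
orientation: [[0.001, 0.259, 0.966], [0.0, 0.966, -0.259], [-1.0, 0.0, 0.001]]
ft_force: [-7.4, -0.9, 19.5]
finger_gap: 0.0
```

```bash
python3 - <<'E'
from rig import robot
import cv2
for n in ("wrist","side"):
    c=robot.camera(n); cv2.imwrite(f"pics/{n}2.png",c["image"][:,:,::-1])
    if n=="side": cv2.imwrite("pics/side2z.png",cv2.resize(c["image"][150:315,170:335,::-1],(594,594),interpolation=cv2.INTER_CUBIC))
print(robot.get_state()["ft_force"])
E
```

```text
[-4.40672214 -0.49691107 11.38440646]
```

View pics/side2z.png

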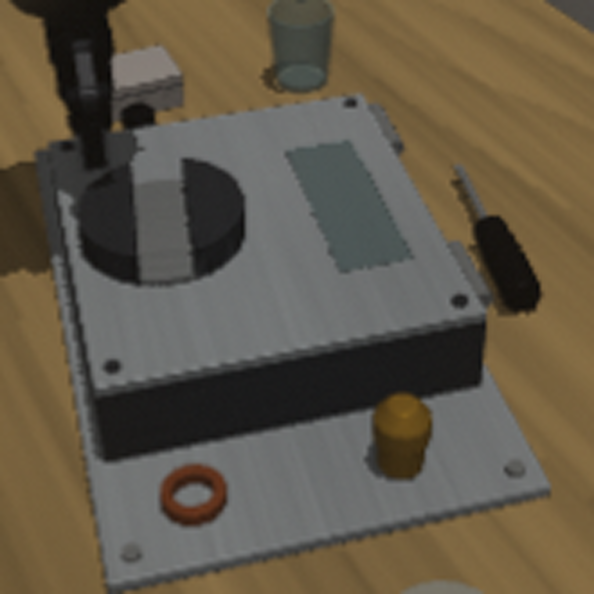

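View pics/wrist2.png

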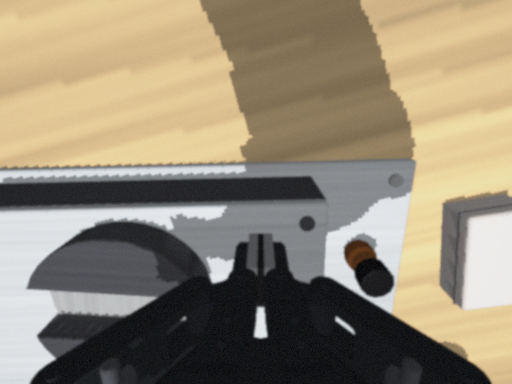

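Request:
play_rows(moves=[0,0,0,-0.5,0,0,0,0,0,0,-1,0,0,0,0,0,0,-0.5,-0.8,0.6,0,0,0,0,-0.2,-0.8,0.6,0,0,0,0,0,0,0,0])

```text
clock: 5.5
position: [0.5469, -0.0014, 0.1774]
orientation: [[0.002, 0.263, 0.965], [-0.001, 0.965, -0.263], [-1.0, -0.0, 0.002]]
ft_force: [-0.3, 0.4, -0.2]
finger_gap: 0.002
```

```bash
python3 - <<'E'
from rig import robot
import cv2
for n in ("wrist","side","scene"):
    c=robot.camera(n); cv2.imwrite(f"pics/{n}3.png",c["image"][:,:,::-1])
    if n=="side": cv2.imwrite("pics/side3z.png",cv2.resize(c["image"][150:315,170:335,::-1],(594,594),interpolation=cv2.INTER_CUBIC))
    if n=="scene": cv2.imwrite("pics/scene3z.png",cv2.resize(c["image"][90:270,170:350,::-1],(590,590),interpolation=cv2.INTER_CUBIC))
import pickle
pickle.dump({n:robot.camera(n) for n in ("wrist","side","scene")},open("c3.pkl","wb"))
print(robot.get_state()["ft_force"])
E
```

```text
[-0.38968801  0.20986738  0.1350669 ]
```

View pics/side3z.png

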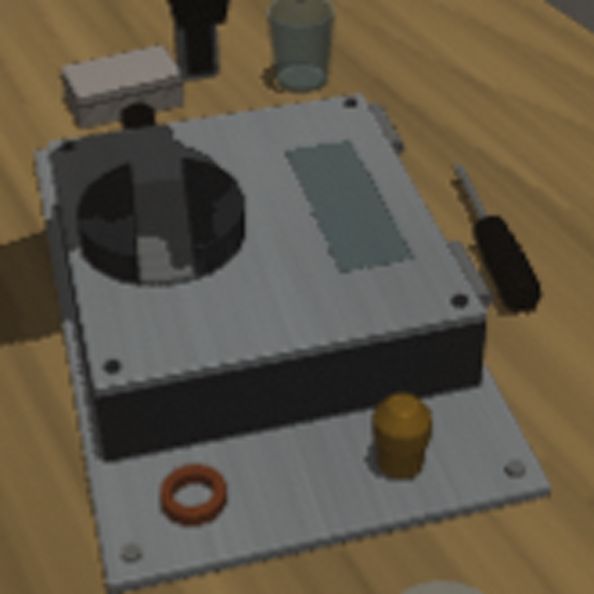

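View pics/scene3z.png

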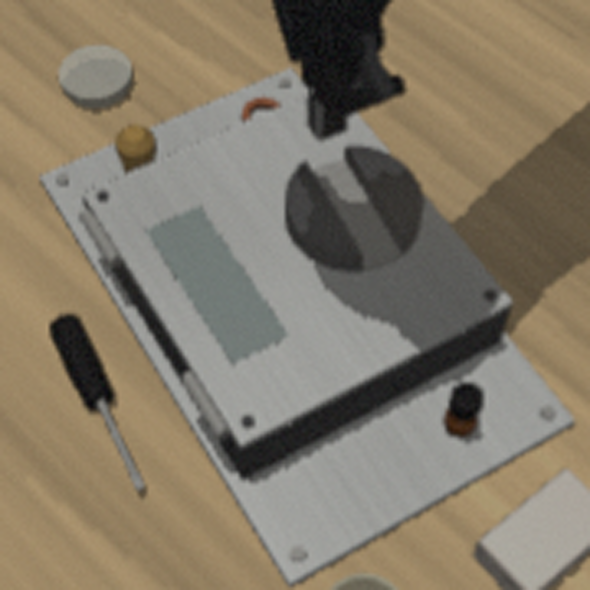

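View pics/wrist3.png

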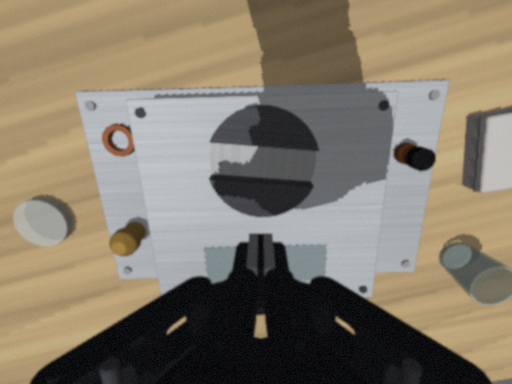

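```bash
python3 - <<'E'
import cv2
a=cv2.imread("pics/wrist3.png")[70:240,190:340]
cv2.imwrite("pics/w3z.png",cv2.resize(a,None,fx=4,fy=4,interpolation=cv2.INTER_CUBIC)[:600])
E
```

```text
(no output)
```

View pics/w3z.png

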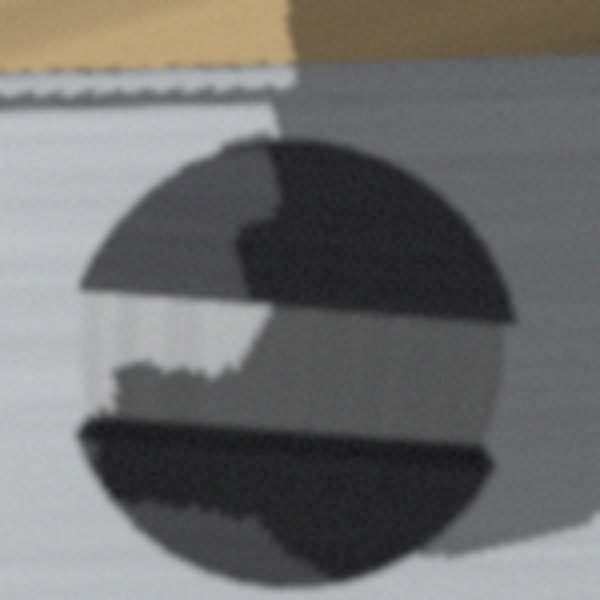

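```bash
cat > fit3.py <<'E'
from h import *; import pickle
C=pickle.load(open("c3.pkl","rb"))
px=lambda u,v:np.array([(u+.5)/4-.5+190,(v+.5)/4-.5+70])
h=np.sqrt(.05**2-.016**2)
# slot frame: y along slot, x across (toward hinge side)
ob=[((-.016,-h),px(80,291)),((-.016,h),px(515,322)),((.016,-h),px(80,436)),((.016,h),px(493,465))]
c=C["wrist"]
def res(v,zz=.09):
    r=[]
    for (x,y),q in ob:
        cs,s=np.cos(v[2]),np.sin(v[2])
        r+=list(proj(c,[v[0]+x*cs-y*s,v[1]+x*s+y*cs,zz])[0]-q)
    return np.array(r)
o=least_squares(res,[.52,.007,-.3]);print("drum",o.x,np.degrees(o.x[2]),res(o.x).round(2))
# chamber fit w/ lid shut
B=lambda x,y:[x*.12,y*.2,.01]
L=lambda x,y:[x*.11,y*.12,.068]
obs=[("wrist",B(-1,-1),77,92.5),("wrist",B(-1,1),449,80),("wrist",B(1,1),414,271),("wrist",B(1,-1),119,279),("wrist",L(-1,-1),127,102),("wrist",L(-1,1),398,90)]
sz=lambda u,v:((u+.5)/3.6-.5+170,(v+.5)/3.6-.5+150)
cz=lambda u,v:((u+.5)*180/590-.5+170,(v+.5)*180/590-.5+90)
for P,u,v in[(B(-1,-1),110,584),(B(1,-1),549,489),(B(-1,1),38,150),(L(-1,-1),95,385),(L(1,-1),484,316),(L(1,1),363,96)]:obs.append(("side",P,*sz(u,v)))
for P,u,v in[(B(-1,1),573,421),(B(1,1),292,581),(B(1,-1),42,180),(L(-1,1),512,300),(L(1,1),238,442)]:obs.append(("scene",P,*cz(u,v)))
def r2(p):return np.concatenate([proj(C[n],base(p,P))[0]-[u,v] for n,P,u,v in obs])
q=least_squares(r2,[.57,0,-.23],loss="soft_l1");print("chamber",q.x,np.degrees(q.x[2]));print(r2(q.x).reshape(-1,2).round(1).tolist())
print("slot from chamber",base(q.x,[-.052,0,.072]),"turn deg",np.degrees(q.x[2]-o.x[2]))
q=least_squares(lambda p:r2(p)[:12],[.57,0,-.23]);print("wrist-only",q.x,np.degrees(q.x[2]),base(q.x,[-.052,0,.072]),np.abs(q.fun).max())
E
python3 fit3.py
```

```text
drum [ 0.51622322  0.01184454 -0.33292214] -19.075033364602692 [-1.26 -0.07  1.28  0.24 -1.61  0.05  1.62  0.17]
chamber [ 0.56914222 -0.00150656 -0.23154484] -13.266541913157996
[[-4.3, 0.4], [0.5, 1.1], [0.0, 3.0], [-1.2, 2.3], [-3.4, -0.8], [-0.1, 2.6], [-1.3, -0.2], [0.1, -2.0], [-2.3, -0.2], [-1.0, 0.4], [0.1, -1.9], [-1.3, -1.3], [2.8, -0.3], [1.2, 1.7], [-0.2, -1.1], [2.1, 0.5], [2.6, 1.5]]
slot from chamber [[0.51852994 0.01042647 0.072     ]] turn deg 5.808491451444697
wrist-only [ 5.68721166e-01  2.77673848e-04 -2.28678077e-01] -13.102288655278958 [[0.51807489 0.01206556 0.072     ]] 3.123769063634029
```

```bash
python3 - <<'E'
from h import *; import pickle
from rig import robot
C=pickle.load(open("c3.pkl","rb")); s=robot.get_state()
R,p=s["orientation"],s["position"];print(p)
for d in ([0,0,0],[0,.0145,0],[0,-.0145,0],[0,0,.011],[0,0,-.011]):
    X=p+R@np.array(d); print([proj(C[n],X)[0].round(1).tolist() for n in C])
print(R.T@(np.array([.5278,.0389,.112])-p)/.05)
E
python3 - <<'E'
import cv2
a=cv2.imread("pics/wrist3.png")[220:300,210:310]
cv2.imwrite("pics/w3t.png",cv2.resize(a,None,fx=6,fy=6,interpolation=cv2.INTER_CUBIC))
E
```

```text
[0.54471803 0.00204165 0.17632833]
[[260.4, 246.4], [223.7, 170.0], [270.2, 129.4]]
[[284.5, 246.4], [222.6, 166.5], [273.7, 134.0]]
[[236.3, 246.4], [224.9, 173.7], [266.8, 124.9]]
[[260.4, 262.2], [229.1, 169.3], [265.7, 131.3]]
[[260.4, 229.9], [218.3, 170.7], [274.7, 127.5]]
[ 1.28694309  0.62533296 -0.51564824]
```

View pics/w3t.png

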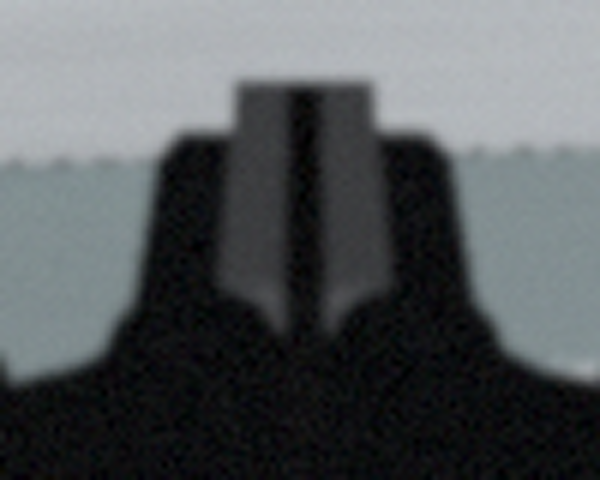

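Request:
play_rows(moves=[0,0,0,0.6,0.32,-0.26,0,0,0,0,0.68,0.31,-0.26,0,0.75,0,0,0,0,0,0,0,0,0,0,0,0,0])

```text
clock: 6.3
position: [0.5277, 0.0393, 0.1124]
orientation: [[-0.001, 0.319, 0.948], [-0.0, 0.948, -0.319], [-1.0, -0.0, -0.001]]
ft_force: [0.2, 0.8, 0.8]
finger_gap: -0.001
```

```bash
python3 - <<'E'
from rig import robot
import cv2,pickle
D={n:robot.camera(n) for n in ("wrist","side","scene")}
pickle.dump(D,open("c4.pkl","wb"))
cv2.imwrite("pics/w4.png",D["wrist"]["image"][:,:,::-1])
a=cv2.resize(D["side"]["image"][170:240,180:250,::-1],(400,400),interpolation=cv2.INTER_CUBIC)
b=cv2.resize(D["scene"]["image"][110:180,245:315,::-1],(400,400),interpolation=cv2.INTER_CUBIC)
cv2.imwrite("pics/ss4.png",cv2.hconcat([a,b]))
s=robot.get_state();print(s["position"],s["orientation"].round(3).tolist())
E
```

```text
[0.5286035  0.03862072 0.11328235] [[0.001, 0.32, 0.947], [0.0, 0.947, -0.32], [-1.0, 0.0, 0.001]]
```

View pics/w4.png

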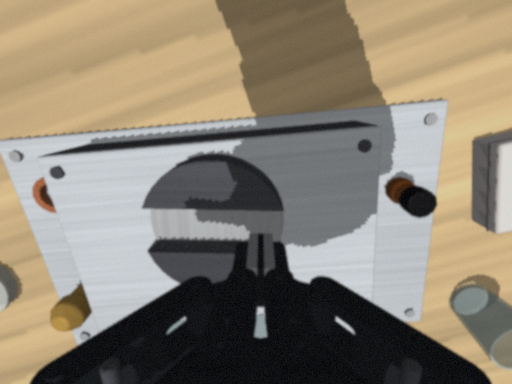

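View pics/ss4.png

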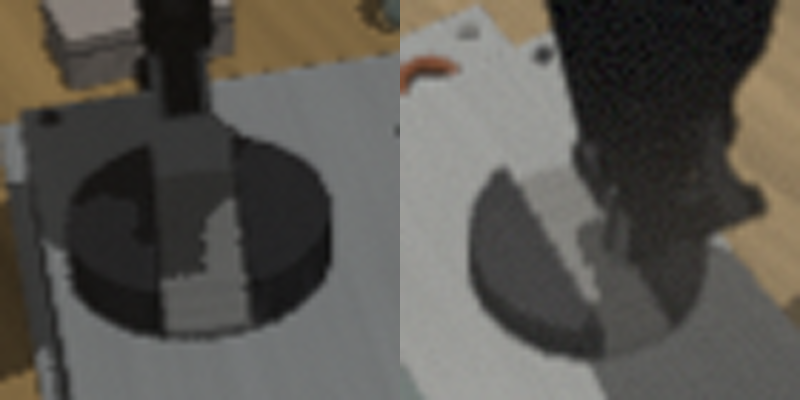

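```bash
python3 - <<'E'
from h import *; import pickle
C=pickle.load(open("c4.pkl","rb"))
a=np.radians(-19.0)
for c0 in ([.5162,.0118],[.518,.0105],[.5196,.0073]):
    for z in (.09,):
        P=[]
        for x in(-.016,.016):
            for y in(-.0474,.0474):P.append([c0[0]+x*np.cos(a)-y*np.sin(a),c0[1]+x*np.sin(a)+y*np.cos(a),z])
        print(c0,[proj(C[n],P).round(1).tolist() for n in("wrist","side")])
a=C["wrist"]["image"][140:290,130:300,::-1]
cv2.imwrite("pics/w4z.png",cv2.resize(a,None,fx=4,fy=4,interpolation=cv2.INTER_CUBIC))
E
```

```text
[0.5162, 0.0118] [[[142.5, 204.5], [286.6, 205.5], [148.5, 247.3], [284.8, 248.2]], [[206.0, 220.5], [203.6, 194.2], [221.7, 218.7], [217.9, 192.8]]]
[0.518, 0.0105] [[[141.9, 207.5], [285.5, 208.5], [148.0, 250.0], [283.7, 250.9]], [[207.0, 220.5], [204.6, 194.3], [222.7, 218.8], [218.8, 192.8]]]
[0.5196, 0.0073] [[[138.6, 211.0], [281.6, 212.0], [144.8, 253.2], [280.0, 254.0]], [[208.4, 221.2], [205.8, 194.8], [224.1, 219.4], [220.1, 193.3]]]
```

View pics/w4z.png

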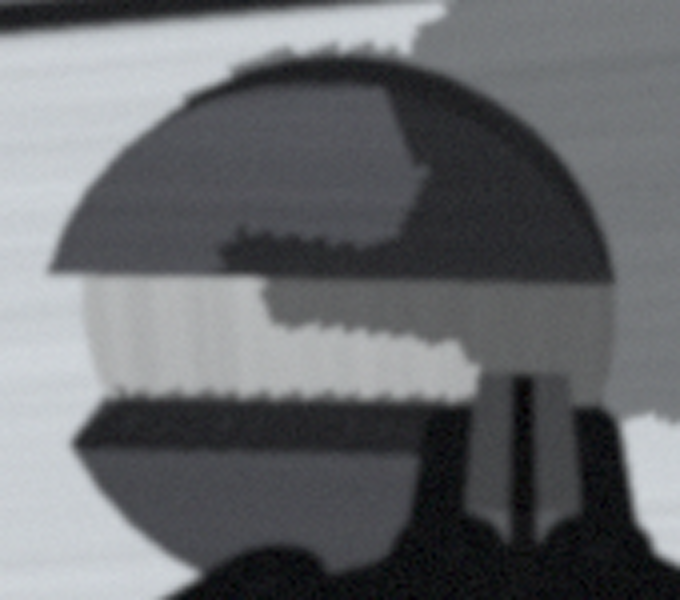

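Request:
play_rows(moves=[0,0,0,0.3,0,0,0,0,0,0,0.2,0,0,0,0,0,0,0.1,0,0,0,0,0,0,0.1,0,0,0,0,0,0,0,0,0,0])

```text
clock: 7.08
position: [0.5281, 0.0383, 0.0774]
orientation: [[-0.001, 0.321, 0.947], [-0.0, 0.947, -0.321], [-1.0, -0.0, -0.001]]
ft_force: [0.9, 0.0, 0.1]
finger_gap: 0.0
```

```bash
python3 - <<'E'
from rig import robot
import cv2
w=robot.camera("wrist")["image"]
cv2.imwrite("pics/w5.png",w[:,:,::-1])
s=robot.get_state();print(s["position"],s["ft_force"],s["moment"],s["joints"])
E
```

```text
[0.52828552 0.03831098 0.07775793] [ 0.1318084  -0.02322466  0.22777309] [ 0.00153461 -0.02795049 -0.04846998] [ 4.14787503e+00  1.02883668e+01 -1.81531985e+01  6.15636906e+01
 -1.37753521e-04  2.29014107e+01]
```

View pics/w5.png

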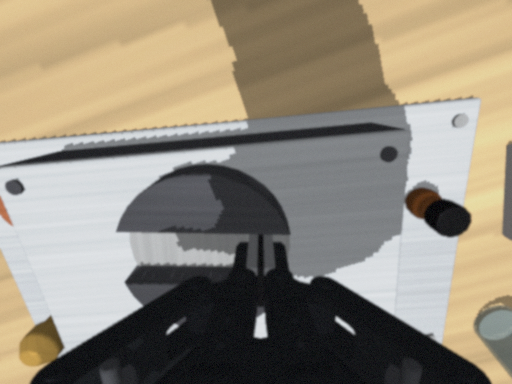

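Request:
play_rows(moves=[0,0,0,0,0,0.04,0,0,0,0,0,0,0.03,0,0,0,0,0,0,0.02,0,0,0,0,0,0,0.01,0,0,0,0,0,0,0,0])

```text
clock: 7.75
position: [0.533, 0.0367, 0.0778]
orientation: [[-0.0, 0.321, 0.947], [0.0, 0.947, -0.321], [-1.0, -0.0, -0.0]]
ft_force: [0.3, 0.8, -0.7]
finger_gap: 0.002
```

Near the wall, not yet loaded. Now the arc, 6 rows first.

Request:
play_rows(moves=[1,0,0,0,-0.011,0.052,0,1,0,0,0,-0.011,0.052,0,1,0,0,0,-0.011,0.052,0,1,0,0,0,-0.011,0.052,0,1,0,0,0,-0.011,0.052,0,1,0,0,0,-0.011,0.052,0])

```text
clock: 8.5
position: [0.5443, 0.0269, 0.0778]
orientation: [[-0.0, 0.753, 0.658], [0.002, 0.658, -0.753], [-1.0, 0.001, -0.002]]
ft_force: [-0.6, 3.6, 0.2]
finger_gap: 0.006
```

```bash
python3 - <<'E'
from rig import robot
import cv2,numpy as np
w=robot.camera("wrist")["image"]
cv2.imwrite("pics/w6.png",w[:,:,::-1])
s=robot.get_state();R=s["orientation"];print(s["position"],s["ft_force"],s["moment"],np.degrees(np.arctan2(R[1,1],R[0,1])),R.T@(np.array([.5184,.01,.072])-s["position"]))
E
```

```text
[0.54452258 0.02658652 0.07778283] [-1.01725365  2.96120988  1.04300941] [0.59188271 0.13898931 0.01694541] 40.96819833328036 [ 0.00575892 -0.03060505 -0.00459447]
```

View pics/w6.png

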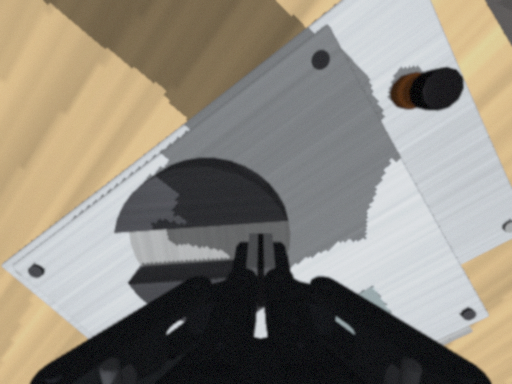

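Request:
play_rows(moves=[1,0,0,0,-0.011,0.052,0,1,0,0,0,-0.011,0.052,0,1,0,0,0,-0.011,0.052,0,1,0,0,0,-0.011,0.052,0,1,0,0,0,-0.011,0.052,0,1,0,0,0,-0.011,0.052,0,1,0,0,0,-0.011,0.052,0,1,0,0,0,-0.011,0.052,0])

```text
clock: 9.55
position: [0.5494, 0.0062, 0.078]
orientation: [[0.001, 1.0, 0.021], [0.002, 0.021, -1.0], [-1.0, 0.001, -0.002]]
ft_force: [2.1, 3.4, -0.3]
finger_gap: -0.004
```

Request:
play_rows(moves=[1,0,0,0,-0.011,0.052,0,1,0,0,0,-0.011,0.052,0,0.8,0,0,0,-0.009,0.042,0,0,0,0,0,0,0,0])

```text
clock: 10.05
position: [0.5474, -0.0014, 0.0781]
orientation: [[0.001, 0.976, -0.219], [0.001, -0.219, -0.976], [-1.0, 0.001, -0.001]]
ft_force: [2.5, 1.7, 0.3]
finger_gap: -0.001
```

```bash
cat > look.py <<'E'
from rig import robot
import cv2,numpy as np,sys
w=robot.camera("wrist")["image"]
cv2.imwrite(f"pics/w{sys.argv[1]}.png",w[:,:,::-1])
s=robot.get_state();R=s["orientation"];print(s["clock"],s["position"],s["ft_force"],s["moment"],np.degrees(np.arctan2(R[1,1],R[0,1])),R.T@(np.array([.5184,.01,.072])-s["position"]),R.T@s["ft_force"])
E
python3 look.py 7
```

```text
10.1 [ 0.54733991 -0.00136189  0.07803327] [1.94689415 2.27800869 0.15581428] [ 0.4693393  -0.50080921 -0.03685665] -12.623268342796223 [ 0.00600653 -0.03072931 -0.00475841] [-0.15253038  1.40215135 -2.64852875]
```

View pics/w7.png

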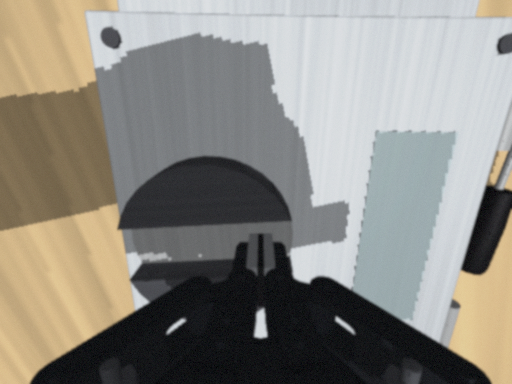

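Request:
play_rows(moves=[0.2,0,0,0,-0.002,0.02,0,0,0,0,0,0,0.02,0,0,0,0,0,0,0,0])

```text
clock: 10.48
position: [0.5462, -0.0034, 0.078]
orientation: [[0.0, 0.971, -0.237], [0.0, -0.237, -0.971], [-1.0, -0.0, -0.0]]
ft_force: [0.5, 3.4, 1.4]
finger_gap: -0.004
```

Request:
play_rows(moves=[0,0,0,0,0,0.01,0,0,0,0,0,0,0.01,0,0,0,0,0,0,0,0])

```text
clock: 10.85
position: [0.5461, -0.0035, 0.078]
orientation: [[0.0, 0.972, -0.237], [0.002, -0.237, -0.972], [-1.0, -0.0, -0.002]]
ft_force: [1.7, 7.1, 2.4]
finger_gap: -0.001
```

```bash
python3 look.py 8
```

```text
10.9 [ 0.54609519 -0.00350085  0.07797239] [1.62589346 6.65357261 2.10153552] [ 1.41339981 -0.25436141  0.00667834] -13.703510691663093 [ 0.00599415 -0.03010379 -0.00654201] [-2.08596717e+00  2.91559501e-03 -6.85410403e+00]
```

View pics/w8.png

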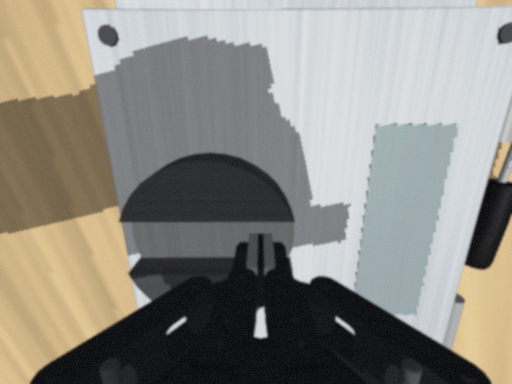

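Request:
play_rows(moves=[0,0,0,0,0,0.02,0,0,0,0,0,0,0.02,0,0,0,0,0,0,0,0])

```text
clock: 11.28
position: [0.5461, -0.0037, 0.0781]
orientation: [[0.001, 0.972, -0.236], [0.006, -0.236, -0.972], [-1.0, -0.0, -0.006]]
ft_force: [2.7, 14.1, 0.6]
finger_gap: -0.006
```

Request:
play_rows(moves=[0,0,0,0,0,-0.06,0,0,0,0,0,0,-0.07,0,0,0,0,0,0,0,0])

```text
clock: 11.65
position: [0.5466, -0.0005, 0.0774]
orientation: [[-0.001, 0.971, -0.238], [-0.001, -0.238, -0.971], [-1.0, -0.001, 0.001]]
ft_force: [0.0, 0.2, 0.2]
finger_gap: 0.001
```

Request:
play_rows(moves=[0,0,0,-0.2,0,0,0,0,0,0,-0.4,0,0,0,0,0,0,-1,0,0,0,0,0,0,-1,0,0.8,0,0,0,0,0,0,0.8,0,0,0,0,0,0,0,0])

```text
clock: 12.4
position: [0.528, -0.0791, 0.2081]
orientation: [[0.002, 0.97, -0.241], [-0.001, -0.241, -0.97], [-1.0, 0.002, 0.0]]
ft_force: [-0.8, 0.5, -0.6]
finger_gap: -0.001
```

```bash
python3 look.py 9; python3 - <<'E'
from rig import robot
import cv2
for n,(a,b,c,d) in {"side":(150,315,170,335),"scene":(90,270,170,350)}.items():
    i=robot.camera(n)["image"]; cv2.imwrite(f"pics/{n}9.png",cv2.resize(i[a:b,c:d,::-1],(590,590),interpolation=cv2.INTER_CUBIC))
E
```

```text
12.45 [ 0.52805757 -0.0779398   0.20731978] [-0.31917667  0.56493769 -0.65679407] [ 0.05230393  0.00069466 -0.030912  ] -13.89250454955544 [ 0.13530363 -0.03059592 -0.08303575] [ 0.65648823 -0.44599863 -0.47171518]
```

View pics/w9.png

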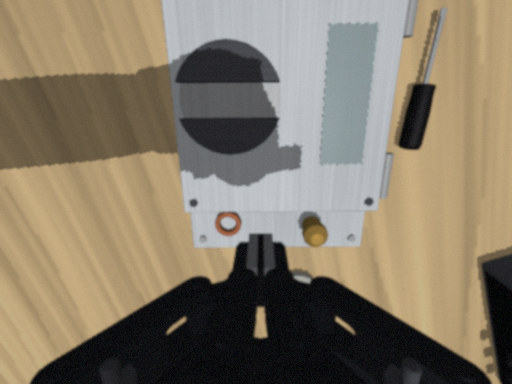

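View pics/side9.png

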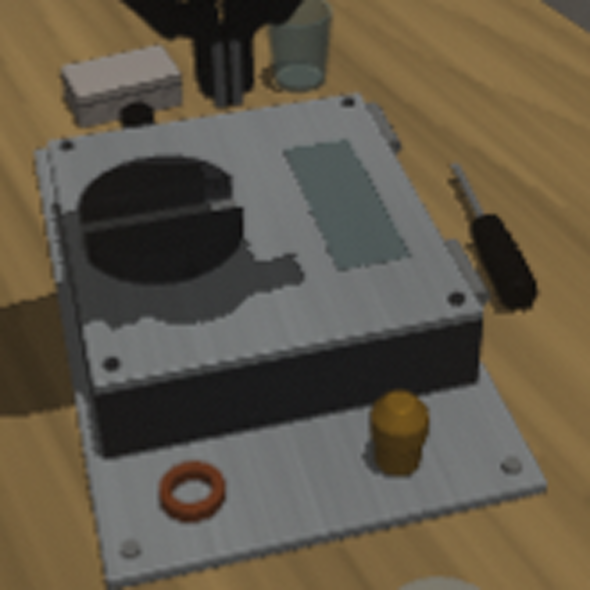

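View pics/scene9.png

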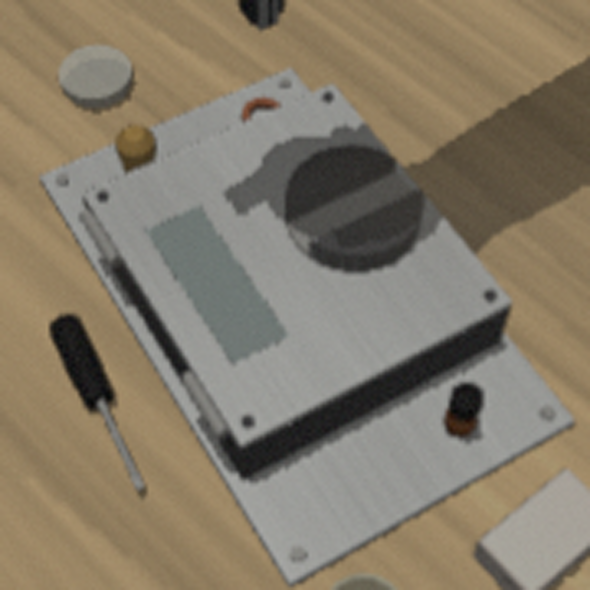

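The cover is flush. The slot runs square to the front edge (horizontal in the wrist view, rows 82 and 118), and the other things are where they were. I'm handing the job in.

```bash
python3 -c "
from rig import robot
print(robot.sign_off())"
```

```text
the job is handed in; nothing more can be done
None
```

The cover is shut and the turn-lock is at its locked stop. I handed the job in at about 12.5 s.

- **Cover:** I pushed it down with the closed fingertips at its left front. It came to a hard stop at z = 67.9 mm, with up to about 20 N on the tip. The side and scene pictures show it flush all round.
- **Turn-lock:** I set the tips in the slot 30 mm from the axis and carried it round clockwise in an arc. The slot lagged a few degrees near the end, so I pushed on until the tip stopped moving and the force rose to 14 N, which is the stop. The last pictures show the slot pointing at the cover's front edge.
- **Other things:** The arm is withdrawn and clear of everything, with a force reading of about zero. The bystanders I could see in the last pictures stand where they were.
- **Disagreement:** My fits of the chamber and drum pose differed by up to about 4 mm. I settled the difference with a close-up picture above the slot before lowering the tips into it, and they went in without contact.

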